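# Nest the parts-washing pots, handles apart

### The job

Put the bench's parts-washing pots away as a nest: pick up the narrow pot with the red handle and lower it upright, without dropping it, into the low pan with the yellow handle until it stands on the pan's floor, turned so that its red handle points to the side opposite the pan's yellow handle. Leave the pan where it stands, leave the wide pot with the blue handle alone, and let go.

Things in the scene. Friction and masses are not known exactly. Their poses are not given: they have to be found in the camera images.
- cup_center (a point): Narrow loose aluminium pot, red handle, about 0.2 kg, upright: round, 56 mm outside, 80 tall, wall 3. Point: on its axis, 40 mm above its underside; x towards its handle, z up. Handle: level bar 70 mm up, out to 126 mm from the axis, grip 16 thick. Can be gripped across the body, fingers either side of the handle; 60 mm up or more, the fingertips clear the pan's rim when nested.
- cup_handle (a point): Point on the narrow pot's red handle, 90 mm out from the pot's axis along its x axis and 70 mm above its underside. Axes as those of the pot.
- pan_floor (a point): Low loose aluminium pan, yellow handle, 0.65 kg: round, 96 mm outside, 88 inside, rim 45 above the bench. Point: centre of its inner floor, 5 mm above the bench; x towards its handle, z up. The handle rises from the wall to 74 mm high at 84 mm from the axis and ends at 143 mm, 90 high. The narrow pot's handle passes over the rim but strikes this handle if both point the same way.
- wide_center (a point): Wide loose aluminium pot, blue handle, 0.55 kg, a bystander too wide for the pan: 116 mm across, 70 tall. Its level handle, 62 mm up, reaches 138 mm from its axis along its x axis. Point: on its axis, 35 mm above its underside. The three pots swap places from start to start.
There are look-alikes about, which are no part of the job. Leave any orange look-alike of the part that bears cup_center alone. Leave any purple look-alike of the part that bears pan_floor alone.

How it is judged:
By the outcome, as a careful person would: the job done as asked, in the order asked, and still so for the second after the job is handed in, with the robot touching nothing.
It also fails if it takes over 42 s, if anything falls off the work surface, if the arm or the gripper's body presses on something with over 40 N, if the wrist force passes 120 N, or if a joint passes its speed limit or range.

### The arm

A 6-joint arm with a two-finger parallel gripper is mounted at the origin on the work surface. World frame = base frame: x ahead of the robot, y to its left, z up, the work surface at z = 0. Lengths are in m, angles in rad, forces in N, time in s.
With the tool pointing down it reaches from about 0.425 to 0.925 m from the base axis. Payload 12.5 kg.
Tool frame: the origin (TCP) lies at the very end of the fingers, on their centre line; the grasp point (between the pads) lies 19 mm behind it (robot.grip_depth is the distance from the TCP to the grasp point, in m); z points along the fingers, y is the line along which they close (so a half turn about z gives the same grasp; the last joint's range is limited). The gripper opens to 85 mm and grips with 20 to 120 N. Pads are 22 mm wide; open, the fingers measure 114 mm over their backs; the gripper's body (76 mm by 85 mm) begins 54 mm behind the grasp point. The pads swing forward as they close: fully open they stand 13 mm farther back than shut.
Start: joints at [-1.341, 0.491, 1.559, -0, 1.092, -0.106], TCP at [0.206, -0.59, 0.192] pointing down, gripper open.
Joint ranges: [-3.1, 3.1], [-0.84, 2.19], [0.05, 2.79], [-1.13, 4.28], [0.06, 2.93], [-2.69, 2.69]. Speed limits (rad/s): [2.22, 2.22, 2.79, 3.14, 3.14, 3.14].

### API

Orientations are given as a unit quaternion [w, x, y, z].
In Python, from cell import robot gives the robot as it stands.
- The arm moves only by the tool jog_arm, never from a script. Its argument "increments" is a list of rows, each an object with "dp": the shift along the world's x, y, z in m, a list of three; "rot": the turn, a rotation vector about the world's x, y, z in degrees, a list of three; "fingers": the closure in counts, from 0 (fully open) to 255 (shut). A call has 1 to 10 rows; each row is the pose to reach, as a shift and turn from the pose commanded when the call began; what a row does not reach only later rows make up. A row lasts 1/8 s, in which the tool goes at most 62.5 mm and 10.7 degrees, less where a joint would pass 70% of its speed; a pose out of reach is approached as far as the arm can. A call with a gripper value outside its range is refused whole. The fingers move at their own pace and stop on an object; "squeeze" is the grip in N (left out, the last holds). Time passes only in rows, so rows that repeat a pose let the fingers close. It gives the time, the measured TCP pose, the force, the opening and the grip force at its end, in the units of the state.
- robot.sense(): the state, without advancing time (a new reading comes with each control period).
- robot.read_camera(name): name is "scene" or "top" or "wrist"; returns a dict with "pixels" (420x560x3 uint8, red, green, blue), "intrinsics" (3x3 intrinsics, pixels), "T" (4x4, takes a point from camera to world coordinates). Camera axes: x right, y up, looking along -z (the intrinsics and any distortion apply to the point x, -y, -z); pixel columns grow to the right and rows downward; lengths in m; the calibration is good to about 2 mm. A picture is of the moment at which its call begins. There is no depth.
- robot.job_done(): hands the job in; it is judged then, once.
The state is a dict: "time_s": time; "q": joint angles; "qd": joint speeds; "joint_efforts": joint torques, N m; "position": TCP position; "tcp_rot": TCP orientation; "ft_force": force on the tool from outside, world axes, zero at the start; "moment": the same for the moment, N m; "opening": finger opening in m; "grip_force": force on a finger pad.
Only numpy, scipy, OpenCV 4.12 (cv2) and the standard library are available. Lean on these libraries where they do the work, as an engineer would, in place of code of your own. Each camera call takes 0.05 s, during which the arm holds its last target. There are 200 camera calls.

## Working session

There is one attempt and no reset: what is moved stays moved. The work goes in short steps, Python scripts to look and compute and a tool call to move; the robot and the scene stay as the last step left them, time stands still between calls to the robot, and variables do not carry over. Pictures are saved under pics/ and viewed, at most 10 in all, crops included, and the job is handed in when it is done.

Besides the shell and the picture viewer there is one more tool, called by a JSON object that holds its "api" and its "payload". jog_arm: Moves the arm, as the interface text tells. Its arguments: {"type":"object","properties":{"increments":{"type":"array","items":{"type":"object","properties":{"dp":{"type":"array","items":{"type":"number"}},"rot":{"type":"array","items":{"type":"number"}},"fingers":{"type":"number"}}}},"squeeze":{"type":"number"}},"required":["increments"]}

```bash
mkdir -p pics
cat > h.py <<'E'
import numpy as np, cv2
from cell import robot
def snap(n,f):
    c=robot.read_camera(n); cv2.imwrite('pics/'+f,cv2.cvtColor(c['pixels'],cv2.COLOR_RGB2BGR)); np.savez('pics/'+f[:-4],p=c['pixels'],K=c['intrinsics'],T=c['T']); return c
def load(f):
    d=np.load('pics/'+f+'.npz'); return dict(pixels=d['p'],intrinsics=d['K'],T=d['T'])
def ray(c,u,v,z):
    K,T=c['intrinsics'],c['T']; d=np.linalg.inv(K)@[u,v,1]; d=T[:3,:3]@(d*[1,-1,-1]); o=T[:3,3]
    return o+d*(z-o[2])/d[2]
def proj(c,P):
    T=c['T']; q=T[:3,:3].T@(np.array(P)-T[:3,3])*[1,-1,-1]; u=c['intrinsics']@q; return u[:2]/u[2]
E
python3 - <<'E'
from h import *
for n in('top','scene'):
    c=snap(n,n+'1.png'); print(n,list(c.keys()),c['intrinsics'],c['T'].round(3))
print(robot.sense())
E
```

```text
top ['pixels', 'intrinsics', 'T'] [[453.4020831    0.         277.60144835]
 [  0.         453.4020831  203.53508015]
 [  0.           0.           1.        ]] [[ 0.023  0.997 -0.071  0.491]
 [-1.     0.024  0.011  0.044]
 [ 0.013  0.071  0.997  1.237]
 [ 0.     0.     0.     1.   ]]
scene ['pixels', 'intrinsics', 'T'] [[527.91881976   0.         278.35178645]
 [  0.         527.91881976 204.7973544 ]
 [  0.           0.           1.        ]] [[ 1.040e-01 -8.180e-01  5.650e-01  1.269e+00]
 [ 9.950e-01  8.500e-02 -6.000e-02 -5.200e-02]
 [ 1.000e-03  5.680e-01  8.230e-01  1.114e+00]
 [ 0.000e+00  0.000e+00  0.000e+00  1.000e+00]]
{'time_s': 0.1, 'q': array([-1.34058392e+00,  4.91480966e-01,  1.55939788e+00,  7.56807967e-06,
        1.09171735e+00, -1.05568264e-01]), 'qd': array([ 0.00057545, -0.00138528, -0.00346907, -0.00016643, -0.00012019,
        0.00056547]), 'joint_efforts': array([ 3.40237821e-03, -6.19448733e+01, -2.62025893e+01, -3.19693959e-05,
        2.90790289e-03, -1.05245962e-05]), 'position': array([ 0.20592686, -0.5898394 ,  0.19139435]), 'tcp_rot': array([-5.01004577e-04,  9.85939659e-01,  1.67100976e-01, -2.79004427e-05]), 'ft_force': array([-1.12681353,  0.5504519 , -0.10401217]), 'moment': array([-0.01657463, -0.04669417, -0.00140164]), 'grip_force': 0.0, 'opening': 0.08547526709844236}
```

View pics/top1.png

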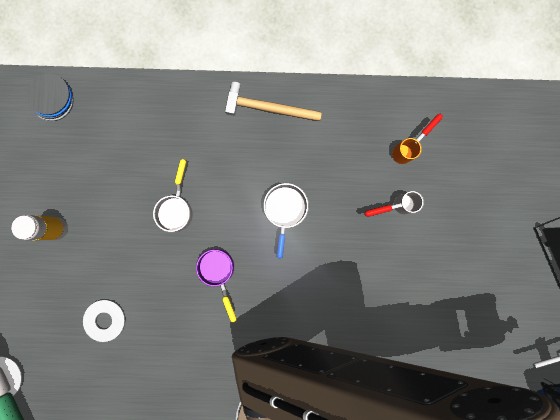

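View pics/scene1.png

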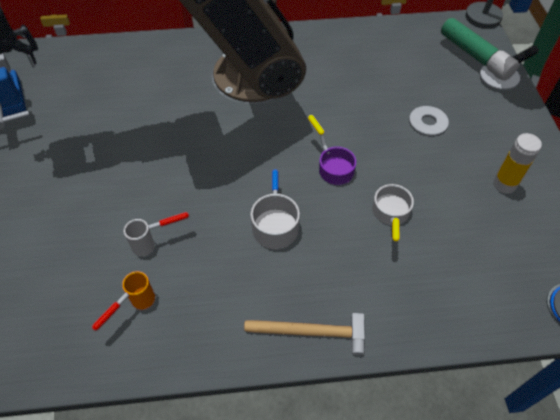

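Top view: the red-handled aluminium cup has its rim at about (412,202) and its handle end at (366,212). The yellow-handled pan is at (172,213) with its handle end at (182,160). The orange and purple look-alikes and the wide pot are clear of both. Scene view agrees: cup (137,232), pan (393,203).

```bash
cat > m.py <<'E'
from h import *
def ang(a,b): d=b-a; return np.degrees(np.arctan2(d[1],d[0]))
def mask(c,lo,hi,roi):
    h=cv2.cvtColor(c['pixels'],cv2.COLOR_RGB2HSV); m=cv2.inRange(h,lo,hi); r=np.zeros_like(m); x0,y0,x1,y1=roi; r[y0:y1,x0:x1]=m[y0:y1,x0:x1]; return r
def biggest(m):
    k=max(cv2.findContours(m,0,2)[0],key=cv2.contourArea); return k
E
python3 - <<'E'
from m import *
c=load('top1')
out={}
for nm,roi,hl,hh,zr,zh,ro in (('cup',(340,185,430,222),(0,150,80),(8,255,255),.08,.07,.056),('pan',(145,150,200,240),(22,150,80),(35,255,255),.045,.085,.096)):
    k=biggest(cv2.morphologyEx(mask(c,(0,0,110),(180,60,255),roi),cv2.MORPH_OPEN,np.ones((7,7))))
    e=cv2.fitEllipse(k); p=ray(c,*e[0],zr)
    kh=biggest(mask(c,hl,hh,roi)); m=cv2.moments(kh); hc=(m['m10']/m['m00'],m['m01']/m['m00']); h=ray(c,*hc,zh)
    print(nm,e,p,'handle',hc,h,'dist',np.hypot(*(h-p)[:2]),'ang',ang(p,h),'expect px',453*ro/(1.24-zr))
s=load('scene1')
print(ray(s,136,228,.08),ray(s,393,194,.045))
E
```

```text
cup ((385.8722229003906, 49.392303466796875), (128.11805725097656, 327.3843994140625), 11.200128555297852) [ 0.98705119 -0.24335497  0.08      ] handle (377.95075757575756, 210.4280303030303) [ 0.5628865 -0.2280448  0.07     ] dist 0.4244409076236146 ang 177.9328131285978 expect px 21.86896551724138Traceback (most recent call last):
  File "<stdin>", line 6, in <module>
cv2.error: OpenCV(4.12.0) /io/opencv/modules/imgproc/src/shapedescr.cpp:361: error: (-201:Incorrect size of input array) There should be at least 5 points to fit the ellipse in function 'fitEllipseNoDirect'
```

Run:
```python
from m import *
c=load('top1')
for nm,ctr,roi,hl,hh,zr,zh in (('cup',(412,202),(340,185,430,222),(0,150,80),(8,255,255),.08,.07),('pan',(172,213),(145,150,200,240),(22,150,80),(35,255,255),.045,.085)):
    p=ray(c,*ctr,zr); kh=biggest(mask(c,hl,hh,roi)); m=cv2.moments(kh); hc=(m['m10']/m['m00'],m['m01']/m['m00']); h=ray(c,*hc,zh)
    print(nm,p,'handle',hc,h,'dist',np.hypot(*(h-p)[:2]),'ang',ang(p,h))
s=load('scene1')
print(ray(s,136,228,.08),ray(s,393,194,.045), ray(c,286,205,.07))
w=robot.read_camera('wrist'); from scipy.spatial.transform import Rotation as R
st=robot.sense(); q=st['tcp_rot']; Rt=R.from_quat(q[[1,2,3,0]]).as_matrix(); print(Rt.round(3)); print('cam in tool',(Rt.T@(w['T'][:3,3]-st['position'])).round(3), (Rt.T@w['T'][:3,:3]).round(2), w['intrinsics'][0,0])
```

```text
cup [ 0.58607265 -0.31325748  0.08      ] handle (377.95075757575756, 210.4280303030303) [ 0.5628865 -0.2280448  0.07     ] dist 0.08831080997357549 ang 105.22152529265205
pan [0.54461542 0.30810377 0.045     ] handle (180.03398692810455, 171.36209150326795) [0.64970821 0.28303924 0.085     ] dist 0.108040386370705 ang -13.414394224699576
[ 0.58881557 -0.31043858  0.08      ] [0.53124395 0.31441879 0.045     ] [0.57119429 0.01003532 0.07      ]
[[ 0.944  0.33  -0.   ]
 [ 0.33  -0.944  0.001]
 [ 0.    -0.001 -1.   ]]
cam in tool [ 0.076 -0.    -0.182] [[ 0.    0.96  0.3 ]
 [ 1.   -0.    0.  ]
 [ 0.    0.3  -0.96]] 292.3692353118293
```

{"api": "jog_arm", "payload": {"increments": [{"dp": [0.381,0.278,0.01],"rot": [0,0,86],"fingers": 0},{"dp": [0.381,0.278,0.01],"rot": [0,0,86],"fingers": 0},{"dp": [0.381,0.278,0.01],"rot": [0,0,86],"fingers": 0},{"dp": [0.381,0.278,0.01],"rot": [0,0,86],"fingers": 0},{"dp": [0.381,0.278,0.01],"rot": [0,0,86],"fingers": 0},{"dp": [0.381,0.278,0.01],"rot": [0,0,86],"fingers": 0},{"dp": [0.381,0.278,0.01],"rot": [0,0,86],"fingers": 0},{"dp": [0.381,0.278,0.01],"rot": [0,0,86],"fingers": 0},{"dp": [0.381,0.278,0.01],"rot": [0,0,86],"fingers": 0},{"dp": [0.381,0.278,0.01],"rot": [0,0,86],"fingers": 0}], "squeeze": 40}}

```text
time_s: 1.4
position: [0.5864, -0.3124, 0.2016]
tcp_rot: [-0.0, 0.608, 0.794, -0.0]
ft_force: [-0.2, -0.1, -0.7]
opening: 0.0849
grip_force: 0.0
```

{"api": "jog_arm", "payload": {"increments": [{"dp": [0,0,0],"rot": [0,0,0],"fingers": 0},{"dp": [0,0,0],"rot": [0,0,0],"fingers": 0}]}}

```text
time_s: 1.65
position: [0.5863, -0.3129, 0.2021]
tcp_rot: [0.0, 0.608, 0.794, 0.0]
ft_force: [0.6, -0.3, -0.3]
opening: 0.0852
grip_force: 0.0
```

Run:
```python
from m import *
c=snap('wrist','w1.png'); s=robot.sense(); print(s['position'],s['tcp_rot'],s['q'],s['time_s']); print(c['T'].round(3))
p=proj(c,[.587,-.312,.08]); print(p)
```

```text
[ 0.58646742 -0.3127593   0.20205816] [8.70299657e-05 6.07743028e-01 7.94133745e-01 2.41177585e-05] [-5.89255641e-01  5.39801209e-01  1.44113110e+00  4.03618285e-05
  1.16048356e+00 -8.53637191e-01] 1.7
[[ 0.965 -0.249 -0.077  0.567]
 [ 0.261  0.922  0.285 -0.24 ]
 [ 0.    -0.295  0.955  0.384]
 [ 0.     0.     0.     1.   ]]
[278.02548464 191.3236462 ]
```

View pics/w1.png

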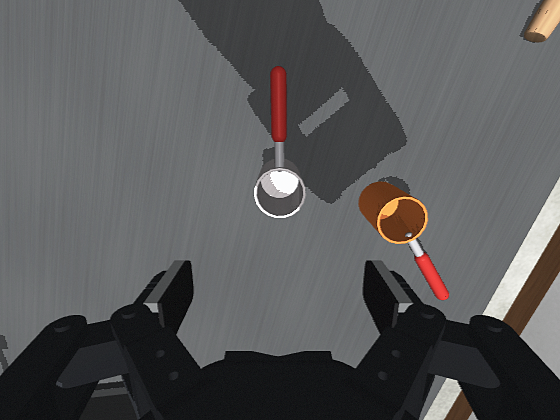

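Wrist view: the cup's rim is centred at about (280,193), against (278,191) predicted. Its red handle runs straight up the image to (278,68). The orange pot's rim is at (402,220), so I'll check finger clearance.

Run:
```python
from m import *
c=load('w1'); p=ray(c,280,193.5,.08); h=ray(c,278.5,68,.07); h2=ray(c,279,140,.07); print(p,h,ang(p,h),ang(p,h2),np.linalg.norm((h-p)[:2]))
o=ray(c,402,220,.08); print(o,np.linalg.norm(o-p),ang(p,o), [ray(c,x,y,.08) for x,y in((255,193),(305,193))])
e=ray(c,447,298,.07); print(e)
```

```text
[ 0.58967279 -0.3137641   0.08      ] [ 0.5556176  -0.19429729  0.07      ] 105.9107221100991 106.27521180731301 0.12422589972189342
[ 0.7275771  -0.30768537  0.08      ] 0.1380382139967159 2.5239266415163146 [array([ 0.56364605, -0.32023016,  0.08      ]), array([ 0.61540984, -0.3062317 ,  0.08      ])]
[ 0.82617853 -0.39115608  0.07      ]
```

{"api": "jog_arm", "payload": {"increments": [{"dp": [0.0025,-0.001,-0.04],"rot": [0,0,0.7],"fingers": 0},{"dp": [0.0025,-0.001,-0.08],"rot": [0,0,0.7],"fingers": 0},{"dp": [0.0025,-0.001,-0.11],"rot": [0,0,0.7],"fingers": 0},{"dp": [0.0025,-0.001,-0.14],"rot": [0,0,0.7],"fingers": 0},{"dp": [0.0025,-0.001,-0.158],"rot": [0,0,0.7],"fingers": 0},{"dp": [0.0025,-0.001,-0.158],"rot": [0,0,0.7],"fingers": 0}]}}

```text
time_s: 2.45
position: [0.589, -0.3131, 0.0431]
tcp_rot: [-0.001, 0.602, 0.798, -0.0]
ft_force: [-0.2, 0.9, 1.1]
opening: 0.0854
grip_force: 0.0
```

{"api": "jog_arm", "payload": {"increments": [{"dp": [0,0,0],"rot": [0,0,0],"fingers": 60},{"dp": [0,0,0],"rot": [0,0,0],"fingers": 90},{"dp": [0,0,0],"rot": [0,0,0],"fingers": 120},{"dp": [0,0,0],"rot": [0,0,0],"fingers": 150},{"dp": [0,0,0],"rot": [0,0,0],"fingers": 150},{"dp": [0,0,0],"rot": [0,0,0],"fingers": 150},{"dp": [0,0,0],"rot": [0,0,0],"fingers": 150}], "squeeze": 40}}

```text
time_s: 3.32
position: [0.5895, -0.3131, 0.0439]
tcp_rot: [-0.0, 0.602, 0.798, 0.0]
ft_force: [0.5, -0.2, -0.2]
opening: 0.0353
grip_force: 0.0
```

Run:
```python
from m import *
c=snap('wrist','w2.png'); print(robot.sense()['opening'])
s=robot.read_camera('scene')['pixels']; t=robot.read_camera('top')['pixels']
a=cv2.resize(s[150:350,50:250],(400,400)); b=cv2.resize(t[130:280,330:480],(400,400))
cv2.imwrite('pics/st2.png',cv2.cvtColor(np.hstack([a,b]),cv2.COLOR_RGB2BGR))
```

```text
0.03505519369862545
```

View pics/w2.png

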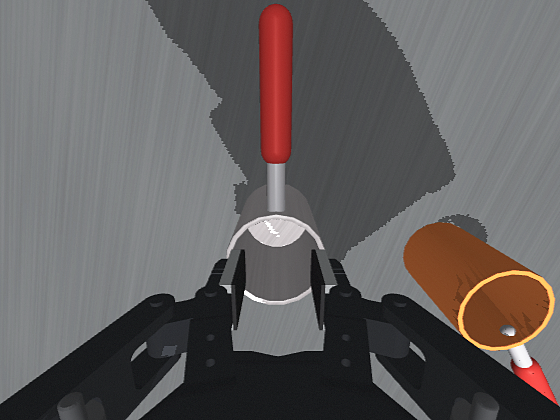

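View pics/st2.png

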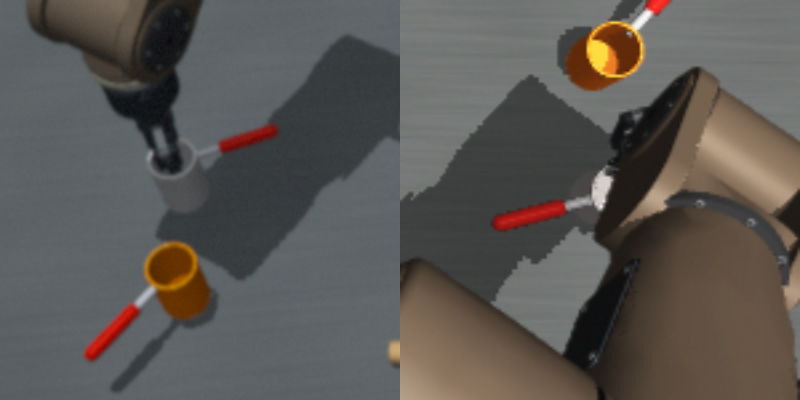

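Wrist view: the cup is still upright, with its rim at about (278,258). The pads at (238,285) and (320,285) have closed over the mouth rather than on the outside wall. Scene crop: the fingertips are above or in the mouth, and the cup hasn't moved. I'll check the tip height geometrically.

Run:
```python
from m import *
c=load('w2'); s=robot.sense(); print(c['T'].round(3), s['position'])
for z in(.07,.08,.09): print(z,proj(c,[.589,-.3135,z]), proj(c,[.589-.0268,-.3135-.0081,z]),proj(c,[.589+.0268,-.3135+.0081,z]))
# pad far-edge tip (x=+11,y=+-17.5) for s behind TCP
from scipy.spatial.transform import Rotation as R
Rt=R.from_quat(s['tcp_rot'][[1,2,3,0]]).as_matrix()
for b in(0,.01,.02,.03,.04,.05,.06): print(b,[proj(c,s['position']+Rt@[x,.0175,-b]).round(0) for x in(.011,-.011)])
c=load('w1')
P=np.array([.58646742,-.3127593,.20205816])
for b in(0,.013,.02,.03,.04,.05,.06): print('open',b,[proj(c,P+Rt@[x,.0425,-b]).round(0) for x in(.011,-.011)])
print({k:getattr(robot,k) for k in dir(robot) if k[0]!='_' and not callable(getattr(robot,k))})
```

```text
[[ 0.961 -0.263 -0.081  0.569]
 [ 0.275  0.919  0.284 -0.24 ]
 [ 0.    -0.295  0.955  0.226]
 [ 0.     0.     0.     1.   ]] [ 0.5894618  -0.31308901  0.04386564]
0.07 [275.89405022 253.21749072] [228.26399823 253.87760026] [323.59020938 252.55646499]
0.08 [275.7899467  261.17392515] [225.35565325 261.86706153] [326.29836683 260.47977001]
0.09 [275.6728075  270.12665255] [222.08341356 270.85617131] [329.34590058 269.39599439]
0 [array([303., 220.]), array([303., 251.])]
0.01 [array([305., 226.]), array([304., 257.])]
0.02 [array([306., 231.]), array([305., 265.])]
0.03 [array([308., 238.]), array([307., 273.])]
0.04 [array([310., 245.]), array([308., 282.])]
0.05 [array([312., 254.]), array([310., 292.])]
0.06 [array([314., 263.]), array([313., 304.])]
open 0 [array([341., 219.]), array([340., 250.])]
open 0.013 [array([346., 226.]), array([344., 258.])]
open 0.02 [array([348., 230.]), array([346., 264.])]
open 0.03 [array([352., 237.]), array([350., 272.])]
open 0.04 [array([357., 244.]), array([354., 281.])]
open 0.05 [array([362., 253.]), array([359., 291.])]
open 0.06 [array([368., 262.]), array([365., 303.])]
{'grip_depth': 0.0187}
```

The wrist geometry agrees with the missed grip: the real fingertips sit about 48 mm behind the reported TCP when part closed, so the pads shut above the rim (tip z≈0.09 m). I'll reopen, go about 47 mm lower while watching the force, and close again.

{"api": "jog_arm", "payload": {"increments": [{"dp": [0,0,0.01],"rot": [0,0,0],"fingers": 0},{"dp": [0,0,0.01],"rot": [0,0,0],"fingers": 0},{"dp": [0,0,0.01],"rot": [0,0,0],"fingers": 0},{"dp": [0,0,0.01],"rot": [0,0,0],"fingers": 0},{"dp": [0,0,0.01],"rot": [0,0,0],"fingers": 0},{"dp": [0,0,0.01],"rot": [0,0,0],"fingers": 0}]}}

```text
time_s: 4.22
position: [0.5894, -0.3131, 0.0538]
tcp_rot: [-0.0, 0.602, 0.798, 0.0]
ft_force: [-0.1, -0.4, -1.0]
opening: 0.0854
grip_force: 0.0
```

{"api": "jog_arm", "payload": {"increments": [{"dp": [0,0,-0.01],"rot": [0,0,0],"fingers": 0},{"dp": [0,0,-0.02],"rot": [0,0,0],"fingers": 0},{"dp": [0,0,-0.03],"rot": [0,0,0],"fingers": 0},{"dp": [0,0,-0.03],"rot": [0,0,0],"fingers": 0}]}}

```text
time_s: 4.72
position: [0.589, -0.3128, 0.0227]
tcp_rot: [-0.001, 0.602, 0.798, -0.0]
ft_force: [-0.1, -0.3, 0.1]
opening: 0.0857
grip_force: 0.0
```

Run:
```python
from m import *
c=snap('wrist','w3.png'); s=robot.sense(); print(s['position'],s['opening'])
```

```text
[ 0.58927723 -0.31298784  0.0233211 ] 0.08535678429244421
```

View pics/w3.png

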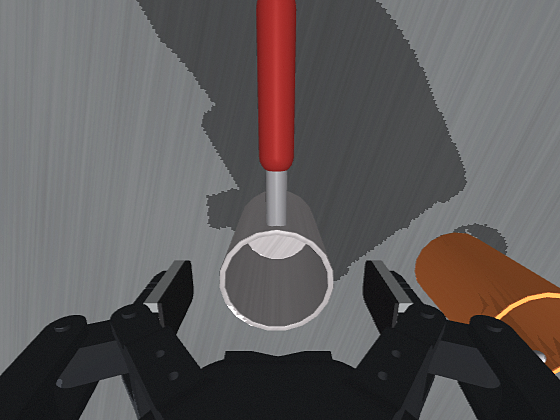

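The open pads straddle the rim symmetrically: inner faces at columns 190 and 365, rim centred at (277,280). The handle lies between the fingers. Now the rest of the descent and the close.

{"api": "jog_arm", "payload": {"increments": [{"dp": [0,0.001,-0.01],"rot": [0,0,0],"fingers": 0},{"dp": [0,0.001,-0.02],"rot": [0,0,0],"fingers": 0},{"dp": [0,0.001,-0.027],"rot": [0,0,0],"fingers": 0},{"dp": [0,0.001,-0.027],"rot": [0,0,0],"fingers": 0}]}}

```text
time_s: 5.28
position: [0.5892, -0.3119, -0.0039]
tcp_rot: [-0.001, 0.602, 0.798, -0.0]
ft_force: [-0.2, -0.1, 0.1]
opening: 0.0854
grip_force: 0.0
```

{"api": "jog_arm", "payload": {"increments": [{"dp": [0,0,0],"rot": [0,0,0],"fingers": 60},{"dp": [0,0,0],"rot": [0,0,0],"fingers": 80},{"dp": [0,0,0],"rot": [0,0,0],"fingers": 110},{"dp": [0,0,0],"rot": [0,0,0],"fingers": 140},{"dp": [0,0,0],"rot": [0,0,0],"fingers": 140},{"dp": [0,0,0],"rot": [0,0,0],"fingers": 140}], "squeeze": 40}}

```text
time_s: 6.02
position: [0.5896, -0.3124, -0.0024]
tcp_rot: [0.0, 0.602, 0.798, -0.0]
ft_force: [-3.6, -0.7, 6.2]
opening: 0.0561
grip_force: 42.6
```

Gripped: opening 56.1 mm (the cup is 56 mm) at 42 N. Now lift, and refine the pan position from the first pictures.

{"api": "jog_arm", "payload": {"increments": [{"dp": [0,0,0.01],"rot": [0,0,0],"fingers": 140},{"dp": [0,0,0.03],"rot": [0,0,0],"fingers": 140},{"dp": [0,0,0.06],"rot": [0,0,0],"fingers": 140},{"dp": [0,0,0.1],"rot": [0,0,0],"fingers": 140},{"dp": [0,0,0.14],"rot": [0,0,0],"fingers": 140},{"dp": [0,0,0.16],"rot": [0,0,0],"fingers": 140},{"dp": [0,0,0.16],"rot": [0,0,0],"fingers": 140}]}}

```text
time_s: 6.9
position: [0.5901, -0.3123, 0.1596]
tcp_rot: [0.002, 0.602, 0.798, 0.0]
ft_force: [-0.3, 0.0, -3.3]
opening: 0.0556
grip_force: 43.2
```

Run:
```python
from m import *
c=load('top1');s=load('scene1')
a=cv2.resize(c['pixels'][145:245,130:230],(400,400),interpolation=2);b=cv2.resize(s['pixels'][165:265,345:445],(400,400),interpolation=2)
cv2.imwrite('pics/pan.png',cv2.cvtColor(np.hstack([a,b]),cv2.COLOR_RGB2BGR))
for nm,im,(x,y) in(('top',c,(172,213)),('scene',s,(393,194))):
    g=cv2.cvtColor(im['pixels'],cv2.COLOR_RGB2GRAY)
    print(nm,'row',g[y,x-28:x+29].tolist(),'\ncol',g[y-26:y+40,x].tolist())
```

```text
top row [122, 122, 123, 123, 121, 121, 121, 121, 120, 252, 184, 101, 92, 92, 222, 254, 254, 254, 254, 254, 254, 254, 254, 254, 254, 254, 254, 254, 254, 254, 254, 254, 254, 254, 254, 254, 254, 254, 254, 254, 254, 254, 254, 254, 254, 189, 102, 91, 103, 119, 121, 122, 122, 122, 122, 122, 122] 
col [116, 117, 117, 118, 114, 114, 116, 71, 181, 254, 119, 213, 254, 254, 254, 254, 254, 254, 254, 254, 254, 254, 254, 254, 254, 254, 254, 254, 254, 254, 254, 254, 254, 254, 254, 254, 254, 254, 254, 254, 254, 227, 212, 227, 248, 128, 114, 114, 111, 117, 121, 119, 115, 116, 115, 114, 112, 111, 119, 117, 117, 117, 117, 119, 115, 117]
scene row [94, 94, 93, 96, 95, 93, 92, 92, 97, 114, 154, 170, 126, 81, 75, 75, 78, 82, 87, 87, 91, 98, 105, 107, 107, 106, 104, 100, 97, 90, 88, 82, 77, 77, 75, 76, 75, 76, 77, 78, 76, 76, 79, 112, 152, 174, 147, 108, 96, 92, 94, 93, 93, 93, 91, 95, 94] 
col [95, 95, 95, 96, 95, 94, 96, 93, 91, 92, 92, 94, 93, 92, 96, 114, 151, 143, 108, 84, 77, 79, 79, 79, 79, 81, 97, 134, 177, 193, 196, 196, 197, 198, 199, 199, 198, 199, 199, 200, 200, 201, 202, 201, 201, 202, 197, 164, 120, 127, 155, 167, 163, 160, 160, 159, 158, 158, 157, 157, 157, 156, 156, 156, 155, 154]
```

View pics/pan.png

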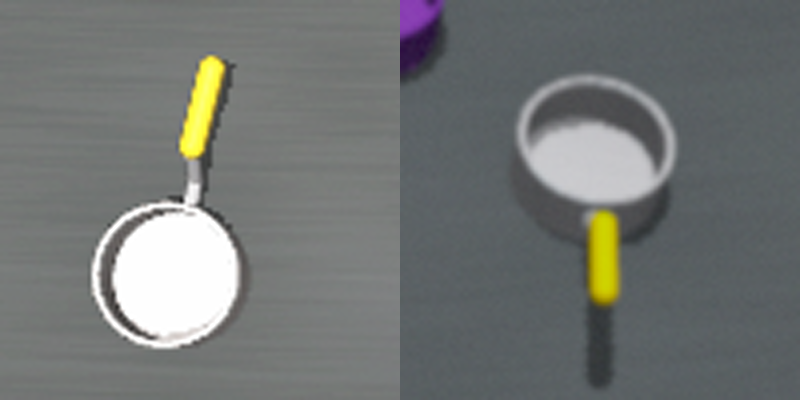

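Left crop (top): pan rim centre at full-image (171.7,213.3), handle clear. Right crop (scene): rim centre about (394,199.7), which corrects my earlier rough reading.

Run:
```python
from m import *
c=load('top1');s=load('scene1')
p=ray(c,171.7,213.3,.045);print(p,ray(s,393.7,199.5,.045))
h=ray(c,130+208/4,145+62/4,.09);h2=ray(c,130+192/4,145+150/4,.08);print(h,ang(p,h),np.linalg.norm((h-p)[:2]),ang(p,h2))
h=ray(s,345+204/4,165+295/4,.09);print(h,ang(p,h),np.linalg.norm((h-p)[:2]))
q=robot.sense();print(q['q'],q['position'])
```

```text
[0.54380881 0.30885745 0.045     ] [0.5479346  0.31232405 0.045     ]
[0.67701042 0.27808484 0.09      ] -13.008411904084822 0.1367099963001154 -14.909001406121435
[0.68533812 0.27742113 0.09      ] -12.5231609836532 0.14497858196983723
[-5.85746388e-01  5.80798463e-01  1.48488784e+00  9.80361412e-05
  1.07192608e+00 -8.64165982e-01] [ 0.59005909 -0.31233899  0.15955457]
```

Both cameras agree on the pan at about (0.545,0.310) with its handle at -13°. So the cup handle must go to 167°, a turn of about +61°. The transfer keeps the cup's underside at 0.16 m.

{"api": "jog_arm", "payload": {"increments": [{"dp": [0,0.03,0],"rot": [0,0,4],"fingers": 140},{"dp": [-0.005,0.08,0],"rot": [0,0,10],"fingers": 140},{"dp": [-0.01,0.135,0],"rot": [0,0,17],"fingers": 140},{"dp": [-0.015,0.19,0],"rot": [0,0,24],"fingers": 140},{"dp": [-0.02,0.245,0],"rot": [0,0,31],"fingers": 140},{"dp": [-0.025,0.3,0],"rot": [0,0,37],"fingers": 140},{"dp": [-0.03,0.355,0],"rot": [0,0,43],"fingers": 140},{"dp": [-0.035,0.41,0],"rot": [0,0,49],"fingers": 140},{"dp": [-0.04,0.465,0],"rot": [0,0,54],"fingers": 140},{"dp": [-0.043,0.52,0],"rot": [0,0,58],"fingers": 140}]}}

```text
time_s: 8.15
position: [0.5456, 0.2096, 0.1562]
tcp_rot: [-0.001, 0.138, 0.99, -0.0]
ft_force: [0.3, -0.9, -2.2]
opening: 0.0563
grip_force: 43.2
```

{"api": "jog_arm", "payload": {"increments": [{"dp": [-0.001,0.05,0],"rot": [0,0,2],"fingers": 140},{"dp": [-0.002,0.085,0],"rot": [0,0,3],"fingers": 140},{"dp": [-0.002,0.102,0],"rot": [0,0,3],"fingers": 140},{"dp": [-0.002,0.102,0],"rot": [0,0,3],"fingers": 140},{"dp": [-0.002,0.102,0],"rot": [0,0,3],"fingers": 140}]}}

```text
time_s: 8.78
position: [0.5445, 0.3088, 0.1566]
tcp_rot: [-0.0, 0.114, 0.993, -0.0]
ft_force: [-0.3, -0.0, -3.3]
opening: 0.0563
grip_force: 43.3
```

Run:
```python
from m import *
c=snap('wrist','w4.png'); c2=snap('scene','s4.png'); s=robot.sense(); print(s['position'],s['tcp_rot'],s['opening'],s['grip_force'],s['time_s'])
a=c['pixels'];b=c2['pixels'][60:300,300:460]
cv2.imwrite('pics/v4.png',cv2.cvtColor(np.hstack([cv2.resize(a,(500,375)),cv2.resize(b,(250,375))]),cv2.COLOR_RGB2BGR))
```

```text
[0.54469848 0.3087047  0.15692965] [-6.91163126e-05  1.14439284e-01  9.93430239e-01 -6.96921892e-05] 0.056278825167125054 43.288345634937286 8.875
```

View pics/v4.png

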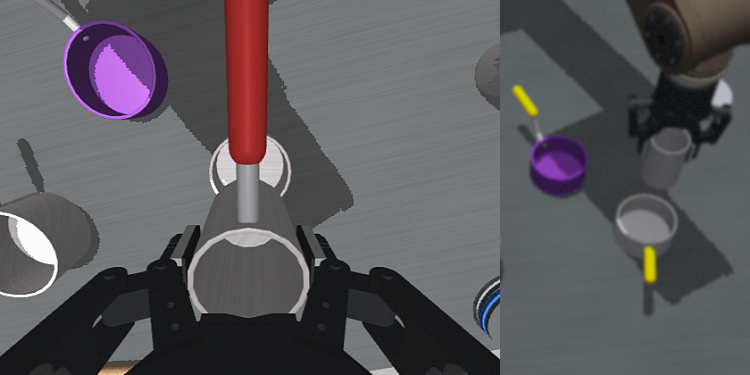

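Left (wrist): the cup is held straight, and the pan rim shows behind it with edges at about (210..291,172) in the scaled view. The yellow handle lies beyond it, opposite the red one. Right (scene): the cup hangs upright over the pan. Checking the alignment by projection.

Run:
```python
from m import *
c=load('w4')
for a in range(0,360,45):
    P=[.5445+.048*np.cos(np.radians(a+76.9)),.309+.048*np.sin(np.radians(a+76.9)),.045]; print(a,(proj(c,P)/1.12).round(1),end=' ')
print()
for u,v in((209.5,170),(291,170)): print(ray(c,u*1.12,v*1.12,.045))
r=ray(c,250*1.12,133*1.12,.045);print('far rim',r)
for z in(.225,.23,.235,.24): print(z,ray(c,249*1.12,277*1.12,z)) # cup rim centre
```

```text
0 [289.2 173.1] 45 [278.1 143.8] 90 [247.8 131. ] 135 [217.6 143.8] 180 [206.5 173.1] 225 [219.6 200.6] 270 [247.9 211.4] 315 [276.1 200.5] 
[0.5308417  0.26662134 0.045     ]
[0.55221982 0.35846543 0.045     ]
far rim [0.50038615 0.32172465 0.045     ]
0.225 [0.5534284  0.30761345 0.225     ]
0.23 [0.54983915 0.30842534 0.23      ]
0.235 [0.5462499  0.30923723 0.235     ]
0.24 [0.54266065 0.31004913 0.24      ]
```

Pan refined to (0.546,0.3115), which is within 3 mm of the cup. I'll correct by (0.001,0.0025) and lower, slowly near the floor.

{"api": "jog_arm", "payload": {"increments": [{"dp": [0.001,0.0025,-0.02],"rot": [0,0,0],"fingers": 140},{"dp": [0.001,0.0025,-0.05],"rot": [0,0,0],"fingers": 140},{"dp": [0.001,0.0025,-0.08],"rot": [0,0,0],"fingers": 140},{"dp": [0.001,0.0025,-0.105],"rot": [0,0,0],"fingers": 140},{"dp": [0.001,0.0025,-0.125],"rot": [0,0,0],"fingers": 140},{"dp": [0.001,0.0025,-0.138],"rot": [0,0,0],"fingers": 140},{"dp": [0.001,0.0025,-0.144],"rot": [0,0,0],"fingers": 140},{"dp": [0.001,0.0025,-0.147],"rot": [0,0,0],"fingers": 140},{"dp": [0.001,0.0025,-0.147],"rot": [0,0,0],"fingers": 140}]}}

```text
time_s: 10.0
position: [0.5457, 0.3124, 0.0103]
tcp_rot: [0.0, 0.114, 0.994, 0.0]
ft_force: [-0.1, -0.7, -2.6]
opening: 0.0559
grip_force: 43.3
```

{"api": "jog_arm", "payload": {"increments": [{"dp": [0,0,-0.001],"rot": [0,0,0],"fingers": 140},{"dp": [0,0,-0.002],"rot": [0,0,0],"fingers": 140},{"dp": [0,0,-0.003],"rot": [0,0,0],"fingers": 140},{"dp": [0,0,-0.004],"rot": [0,0,0],"fingers": 140},{"dp": [0,0,-0.004],"rot": [0,0,0],"fingers": 140}]}}

```text
time_s: 10.62
position: [0.5454, 0.3124, 0.0058]
tcp_rot: [-0.0, 0.114, 0.994, -0.0]
ft_force: [0.1, -0.4, -3.2]
opening: 0.0562
grip_force: 43.3
```

{"api": "jog_arm", "payload": {"increments": [{"dp": [0,0,-0.001],"rot": [0,0,0],"fingers": 140},{"dp": [0,0,-0.002],"rot": [0,0,0],"fingers": 140},{"dp": [0,0,-0.002],"rot": [0,0,0],"fingers": 140}]}}

```text
time_s: 11.0
position: [0.5454, 0.3124, 0.0038]
tcp_rot: [-0.0, 0.114, 0.994, 0.0]
ft_force: [0.1, -0.4, -2.3]
opening: 0.0565
grip_force: 43.3
```

{"api": "jog_arm", "payload": {"increments": [{"dp": [0,0,-0.001],"rot": [0,0,0],"fingers": 140},{"dp": [0,0,-0.001],"rot": [0,0,0],"fingers": 140}]}}

```text
time_s: 11.25
position: [0.5454, 0.3124, 0.0028]
tcp_rot: [-0.0, 0.114, 0.994, 0.0]
ft_force: [0.1, 0.4, -2.4]
opening: 0.0558
grip_force: 43.3
```

{"api": "jog_arm", "payload": {"increments": [{"dp": [0,0,-0.001],"rot": [0,0,0],"fingers": 140},{"dp": [0,0,-0.001],"rot": [0,0,0],"fingers": 140}]}}

```text
time_s: 11.5
position: [0.5456, 0.3124, 0.0026]
tcp_rot: [0.0, 0.114, 0.994, 0.0]
ft_force: [-2.7, -0.6, 4.3]
opening: 0.056
grip_force: 43.8
```

{"api": "jog_arm", "payload": {"increments": [{"dp": [0,0,-0.001],"rot": [0,0,0],"fingers": 140},{"dp": [0,0,-0.001],"rot": [0,0,0],"fingers": 140}]}}

```text
time_s: 11.75
position: [0.5457, 0.3124, 0.0025]
tcp_rot: [0.0, 0.114, 0.994, 0.0]
ft_force: [-4.9, -4.5, 14.7]
opening: 0.0559
grip_force: 44.6
```

Contact came at z≈0.0026, exactly 5 mm above the grasp height, so the cup stands on the pan floor. Ease off, open, retreat.

{"api": "jog_arm", "payload": {"increments": [{"dp": [0,0,0.0015],"rot": [0,0,0],"fingers": 140},{"dp": [0,0,0.0015],"rot": [0,0,0],"fingers": 70},{"dp": [0,0,0.0015],"rot": [0,0,0],"fingers": 50},{"dp": [0,0,0.0015],"rot": [0,0,0],"fingers": 20},{"dp": [0,0,0.0015],"rot": [0,0,0],"fingers": 0},{"dp": [0,0,0.0015],"rot": [0,0,0],"fingers": 0},{"dp": [0,0,0.0015],"rot": [0,0,0],"fingers": 0}]}}

```text
time_s: 12.62
position: [0.5455, 0.3124, 0.0024]
tcp_rot: [0.0, 0.114, 0.994, 0.0]
ft_force: [0.1, -0.1, 0.0]
opening: 0.0855
grip_force: 0.0
```

{"api": "jog_arm", "payload": {"increments": [{"dp": [0,0,0.01],"rot": [0,0,0],"fingers": 0},{"dp": [0,0,0.03],"rot": [0,0,0],"fingers": 0},{"dp": [0,0,0.06],"rot": [0,0,0],"fingers": 0},{"dp": [0,0,0.1],"rot": [0,0,0],"fingers": 0},{"dp": [0,0,0.15],"rot": [0,0,0],"fingers": 0},{"dp": [0,0,0.2],"rot": [0,0,0],"fingers": 0},{"dp": [0,0,0.2],"rot": [0,0,0],"fingers": 0}]}}

```text
time_s: 13.5
position: [0.5468, 0.313, 0.2073]
tcp_rot: [0.003, 0.114, 0.994, 0.002]
ft_force: [0.8, -0.1, -0.9]
opening: 0.0858
grip_force: 0.0
```

Run:
```python
from m import *
c=snap('wrist','w5.png'); c2=snap('scene','s5.png'); s=robot.sense(); print(s['position'],s['opening'],s['time_s'])
a=c['pixels'];b=c2['pixels'][60:300,300:460]
cv2.imwrite('pics/v5.png',cv2.cvtColor(np.hstack([cv2.resize(a,(500,375)),cv2.resize(b,(250,375))]),cv2.COLOR_RGB2BGR))
```

```text
[0.54527847 0.3123353  0.20299724] 0.08539425241227432 13.6
```

View pics/v5.png

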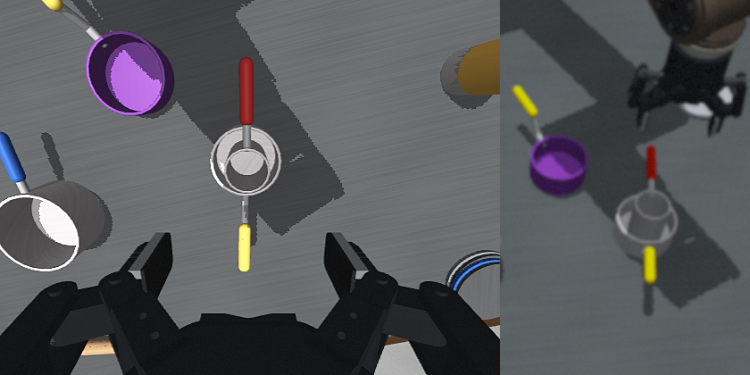

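The cup stands upright in the pan at about (247,165). Its red handle points straight up the image and the yellow one straight down, opposite. The pan hasn't moved and the gripper is clear.

```bash
python3 -c "
from cell import robot
print(robot.job_done())"
```

```text
the job is handed in; nothing more can be done
None
```

The narrow pot stands upright on the pan's floor with its red handle opposite the yellow one; the pan and the wide pot were left in place, the gripper let go, and I handed the job in at about 13.6 s.

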